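# Turn the mirror leaf over to open the vanity tray

## Robot

A 6-joint arm with a two-finger parallel gripper is mounted at the origin on the work surface. World frame = base frame: x ahead of the robot, y to its left, z up, the work surface at z = 0. Lengths are in m, angles in rad, forces in N, time in s.
With the tool pointing down it reaches from about 0.375 to 0.9 m from the base axis. Payload 3.1 kg.
Tool frame: the origin (TCP) lies midway between the tips of the shut fingers; the grasp point (between the pads) lies 19 mm behind it; z points along the fingers, y is the line along which they close (so a half turn about z gives the same grasp; the last joint's range is limited). The gripper opens to 85 mm and grips with 20 to 120 N. Pads are 22 mm wide; open, the fingers measure 114 mm over their backs; the gripper's body (76 mm by 85 mm) begins 54 mm behind the grasp point. The pads swing forward as they close: fully open they stand 13 mm farther back than shut.
Start: joints at [1.022, 0.527, 1.433, -0, 1.181, -0.178], TCP at [0.226, 0.583, 0.231] pointing down, gripper open.
Joint ranges: [-3.08, 3.08], [-0.75, 2.2], [0.22, 2.44], [-1.43, 4.57], [0, 2.65], [-2.85, 2.85]. Speed limits (rad/s): [2.79, 2.79, 3.14, 3.14, 3.14, 3.14].

## Interface

Orientations are given as a rotation vector (axis times angle).
In Python, from workcell import manip gives the robot as it stands. The module is installed in compiled form; this text tells all that it offers.
- The arm moves only by the tool hand_motion, called after ">>>" as name(argument=value, ...) on one line, values as JSON. Schema: {"type":"object","properties":{"offsets":{"type":"object","properties":{"motion":{"type":"array","items":{"type":"array","items":{"type":"number"},"minItems":5,"maxItems":5},"minItems":1,"maxItems":8}},"additionalProperties":false,"required":["motion"]},"only":{"type":"string"},"quiet":{"type":"boolean"},"lines":{"type":"string"}},"required":["offsets"],"additionalProperties":false}. offsets is an object whose key "motion" holds a list of rows, 1 to 8 of them, each of 5 numbers: dx, dy, dz in m, then a turn about the tool's z in rad, then the finger opening in m; each row is the pose to reach, as a shift and turn from the pose commanded when the call began, along the tool's axes at that moment; what a row does not reach only later rows make up. A row lasts 1/8 s, in which the tool goes at most 0.0625 m and 0.188 rad, less where a joint would pass 70% of its speed; a pose out of reach is approached as far as the arm can. The fingers move at their own pace and stop on an object; the grip force is fixed at half the most. Time passes only in rows, so rows that do not move let the fingers close. The tool returns the time, the measured TCP pose, the force, the opening and the grip force at its end. only (a regular expression) keeps the lines of the reply that match it, lines (a string "A,B") keeps lines A to B, and quiet returns only ok. Input that does not fit is refused with a message, and nothing moves.
- manip.get_state(): the state, without advancing time (a new reading comes with each control period).
- manip.capture(name): name is "scene" or "top" or "wrist"; returns the picture (384x512x3 uint8, red, green, blue); there is no depth.
- manip.camera_params(name): a dict with "fx", "fy", "cx", "cy" (pixels), "rvec" (rotation vector, rad) and "tvec" (3), from world to camera coordinates, as OpenCV has them; the wrist camera has in their place "hand_eye" (4x4, takes a point from camera to tool coordinates, whose origin is the TCP and whose axes are the flange's). Camera axes: x right, y down, z forward; pixel columns grow to the right and rows downward; lengths in m; the calibration is good to about 2 mm. A picture is of the moment at which its call begins: read the wrist's pose just before it. camera_params takes no time and is no camera call.
- manip.job_done(): hands the job in; it is judged then, once.
The state is a dict: "t": time; "q": joint angles; "qd": joint speeds; "tau": joint torques, N m; "tcp_pos": TCP position; "eef_rot": TCP orientation; "ft_force": force on the tool from outside, world axes, zero at the start; "moment": the same for the moment, N m; "opening": finger opening in m; "gripper_force": force on a finger pad.
Only numpy, scipy, OpenCV 4.12 (cv2) and the standard library are available. Lean on these libraries where they do the work, as an engineer would, in place of code of your own. Each camera call takes 0.05 s, during which the arm holds its last target. There are 200 camera calls.

## Task

With a fingertip, push up the tab of the white mirror leaf that covers the organiser's tray, swing the leaf over its spine and press it down until it lies fully flat on the other side, mirror up. Guide it round without flinging it. Do not pick up, tip or shove the organiser, and leave everything else on the counter where it is.

Things in the scene. Friction and masses are not known exactly. Their poses are not given: they have to be found in the camera images.
- organiser: loose dark-wood organiser, 1.1 kg: 150 mm long along its x axis (the spine's direction), 220 mm wide along y, 40 mm tall. Origin: centre of its underside. The -y half is an open tray, the +y half a closed rest block, the spine between them. The tray half is to the robot's right, turned up to 0.5 rad either way.
- leaf (a joint): hinge of the white rigid leaf (about 0.14 kg, mirror on its underside). 0 = flat over the tray, grows as the free edge rises, pi/2 = upright, pi = flat on the rest, where it stops. Starts 0 to 0.3. Stiff friction hinge: the leaf stays at any angle where it is left and never falls by itself; turning it takes up to about 2.5 N at the tab.
- spine (a point): middle of the leaf's hinge axis, 43 mm above the counter; the axis is parallel to the organiser's x axis and lies in the leaf's mid-thickness. The leaf is 6 mm thick, 146 mm along the spine, and reaches 111 mm from it, level with the organiser's side wall.
- tab_edge (a point): middle of the outer edge (mid-thickness) of the tab on the leaf's free edge, 140 mm from the hinge axis; moves with the leaf. Tab 80 mm wide, 6 mm thick, standing out 30 mm past the organiser's wall over open air: with the leaf flat its underside is 40 mm above the counter.
- canister: frosted glass canister with a steel lid, 94 mm across, 122 mm tall, loose bystander; origin: centre of its underside
- trinket_box: round ceramic trinket box with a low lid, 84 mm across, 57 mm tall, loose bystander; origin: centre of its underside
- hair_clip: red plastic hair clip, 78 x 16 mm, 16 mm tall, loose bystander; origin: centre of its underside
- tongue_scraper: U-shaped steel tongue scraper lying flat, 130 x 58 mm, 6 mm tall, loose bystander; origin: centre of its underside
- tumbler: white ceramic tumbler, 72 mm across, 95 mm tall, loose bystander; origin: centre of its underside
- lotion: white lotion bottle with a black cap, 52 mm across, 130 mm tall, loose bystander; origin: centre of its underside
- soap_dish: white ceramic soap dish with a bar of soap, 85 x 120 mm, 25 mm tall, loose bystander; origin: centre of its underside

How it is judged:
On the way:
1. the leaf stands upright over its spine, pushed by the fingers (value of joint leaf between 1.4 and 2.6 rad and contact force between the fingers and organiser above 0.1 N).
At the end, for the whole second after the job is handed in: The leaf lies flat on the rest side (hinge above 3.05 rad of 3.14) and is still, the organiser stands level within 30 mm of where it was, and every bystander is within 20 mm of where it was (value of joint leaf above 3.05 rad and velocity of joint leaf below 0.05 rad/s and distance of organiser from where it was at the start of the episode below 0.03 m and angle between organiser's own z axis and vertical below 0.05 rad and linear speed of organiser below 0.02 m/s and distance of each of canister, trinket_box, hair_clip, tongue_scraper, tumbler, lotion, soap_dish from where it was at the start of the episode below 0.02 m); the robot touches nothing.
It fails at once if the organiser is lifted (over 12 mm) or tipped (over 0.15 rad) (height (world z) of organiser above 0.012 m or angle between organiser's own z axis and vertical above 0.15 rad).
It fails at once if the organiser is shoved more than 30 mm (distance of organiser from where it was at the start of the episode above 0.03 m).
It fails at once if the leaf is flung (faster than 4 rad/s) (velocity of joint leaf above 4 rad/s).
It fails at once if a bystander is lifted, knocked or moved more than 20 mm (distance of any of canister, trinket_box, hair_clip, tongue_scraper, tumbler, lotion, soap_dish from where it was at the start of the episode above 0.02 m).
It also fails if it takes over 48 s, if anything falls off the work surface, if the arm or the gripper's body presses on something with over 40 N, if the wrist force passes 120 N, or if a joint passes its speed limit or range.

## Working session

There is one attempt and no reset: what is moved stays moved. The work goes in short steps, Python scripts to look and compute and a tool call to move; the robot and the scene stay as the last step left them, time stands still between calls to the robot, and variables do not carry over. Pictures are saved under pics/ and viewed, at most 10 in all, crops included, and the job is handed in when it is done.

```bash
mkdir -p pics; python3 - <<'E'
from workcell import manip
import cv2,numpy as np
s=manip.get_state();print(s)
ims=[manip.capture(n) for n in("top","scene")]
for n,i in zip(("top","scene"),ims):
    cv2.imwrite(f"pics/{n}0.png",i[:,:,::-1]); p=manip.camera_params(n);print(n,p)
E
```

```text
{'t': 0.0, 'q': array([ 1.02149898e+00,  5.28466047e-01,  1.43389911e+00, -3.76220224e-06,
        1.18143850e+00, -1.78461776e-01]), 'qd': array([ 0.00092739, -0.00072556,  0.00016985, -0.0001294 , -0.00023017,
        0.0013572 ]), 'tau': array([-3.29338018e-04, -4.42357600e+01, -1.78020197e+01, -2.48314154e-04,
        8.41474277e-03, -7.00795070e-06]), 'tcp_pos': array([0.22606262, 0.58190542, 0.23033474]), 'eef_rot': array([-0.57902815, -3.08697215,  0.00324675]), 'ft_force': array([ 0.87165884,  0.0384145 , -0.11924357]), 'moment': array([-0.02873869, -0.01537203,  0.02079809]), 'gripper_force': 0.0, 'opening': 0.08534973751557792}
top {'fx': 423.2345739692873, 'fy': 423.2345739692873, 'cx': 260.4232155231419, 'cy': 187.40455759475492, 'rvec': array([ 2.115568  , -2.130541  ,  0.19502318]), 'tvec': array([0.02683606, 0.58658468, 0.97347214])}
scene {'fx': 348.8222911970698, 'fy': 348.8222911970698, 'cx': 249.46958147021894, 'cy': 189.54687398970947, 'rvec': array([ 2.56318212,  0.66593715, -0.17551415]), 'tvec': array([-0.49720527, -0.22382103,  1.01634808])}
```

View pics/top0.png

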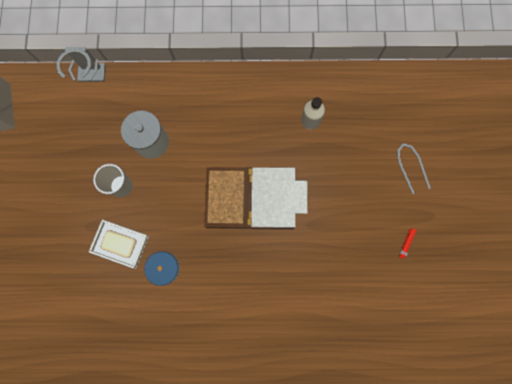

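View pics/scene0.png

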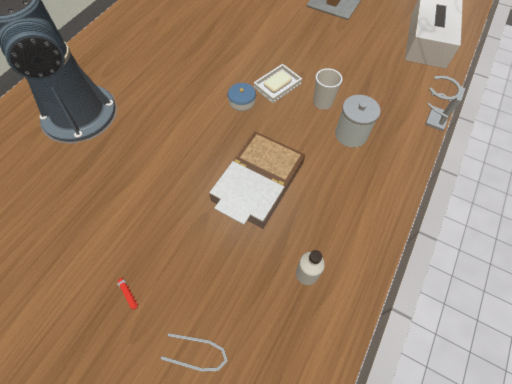

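The top view shows the leaf at cols 251–296, its tab out to col 307 on row 197, and the rest block to the left at cols 207–248. The scene view shows the tab at about (237,207). The area around the organiser is clear. Next I'll find the corners in both views and triangulate them.

```bash
cat > h.py <<'E'
import cv2,numpy as np
from workcell import manip
def P(n):
    p=manip.camera_params(n);K=np.array([[p['fx'],0,p['cx']],[0,p['fy'],p['cy']],[0,0,1]])
    R=cv2.Rodrigues(p['rvec'])[0];return K,R,np.asarray(p['tvec'])
def onplane(n,uv,z):
    K,R,t=P(n);c=-R.T@t;d=R.T@np.linalg.inv(K)@np.r_[uv,1];return c+d*(z-c[2])/d[2]
def tri(uv1,uv2,a='top',b='scene'):
    M=[K@np.c_[R,t] for K,R,t in(P(a),P(b))]
    X=cv2.triangulatePoints(M[0],M[1],np.float64(uv1).reshape(2,1),np.float64(uv2).reshape(2,1))[:,0];return X[:3]/X[3]
E
python3 - <<'E'
from h import *
out=[]
for n,seed in(("top",(273,197)),("scene",(248,190))):
    im=cv2.imread(f"pics/{n}0.png");h=cv2.cvtColor(im,cv2.COLOR_BGR2HSV)
    m=((h[...,1]<50)&(h[...,2]>150)).astype(np.uint8)
    _,l=cv2.connectedComponents(m,connectivity=4);m=(l==l[seed[1],seed[0]]).astype(np.uint8)
    m=cv2.morphologyEx(m,cv2.MORPH_CLOSE,np.ones((3,3)))
    c=max(cv2.findContours(m,0,1)[0],key=cv2.contourArea)
    print(n,cv2.contourArea(c),cv2.approxPolyDP(c,2,True)[:,0].tolist())
    x0,y0=(235,155) if n=="top" else(195,145)
    v=cv2.resize(im[y0:y0+90,x0:x0+100],None,fx=4,fy=4,interpolation=cv2.INTER_CUBIC);out.append(v)
cv2.imwrite("pics/crop1.png",np.hstack(out))
E
```

```text
top 2816.0 [[253, 168], [252, 226], [294, 226], [294, 214], [306, 213], [307, 210], [306, 181], [294, 179], [294, 168]]
scene 2707.0 [[232, 161], [210, 190], [210, 193], [219, 198], [215, 208], [244, 223], [249, 215], [262, 220], [283, 186]]
```

View pics/crop1.png

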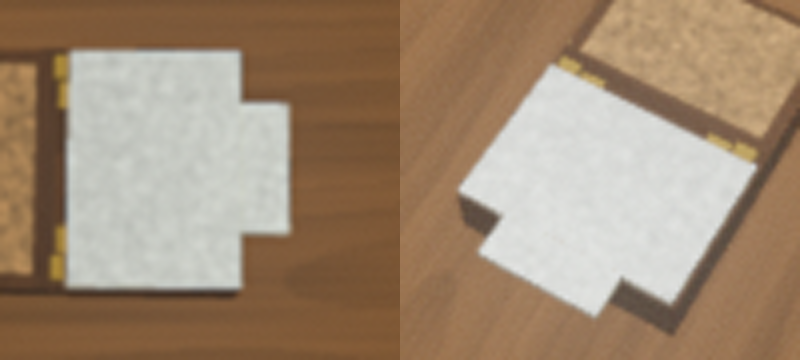

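The leaf and tab corners are clear in both crops. The tab's outer corners are at about (307,180) and (307,213) in the top view, and (244,224) and (214,208) in the scene view.

```bash
python3 - <<'E'
from h import *
T={'tabHi':((307.1,180.3),(244.1,224.1)),'tabLo':((307.1,213.1),(214.1,207.6)),'hinHi':((251.3,167.2),(283.4,185.9)),'hinLo':((251.3,226.9),(232.9,160.9)),'shHi':((294.9,167.2),(262.6,220.4)),'shLo':((294.9,226.9),(209.9,192.3))}
X={}
for k,(a,b) in T.items(): X[k]=tri(a,b);print(k,X[k].round(4), onplane('top',a,.046).round(4))
tm=(X['tabHi']+X['tabLo'])/2;hm=(X['hinHi']+X['hinLo'])/2
print(tm,hm,np.linalg.norm(X['tabHi']-X['tabLo']),np.linalg.norm(tm-hm),np.linalg.norm(X['hinHi']-X['hinLo']))
for k in('tabHi','tabLo'): print(onplane('top',T[k][0],tm[2]))
R=cv2.Rodrigues(np.asarray(manip.get_state()['eef_rot']))[0];print(R.round(3),manip.camera_params('wrist'))
E
```

```text
tabHi [ 0.605  -0.091   0.0509] [ 0.6053 -0.0921  0.046 ]
tabLo [ 0.524  -0.0888  0.0515] [ 0.5242 -0.0899  0.046 ]
hinHi [0.6389 0.0447 0.0469] [0.6394 0.0449 0.046 ]
hinLo [0.4931 0.0465 0.0455] [0.4918 0.0453 0.046 ]
shHi [ 0.6377 -0.0621  0.051 ] [ 0.6386 -0.0628  0.046 ]
shLo [ 0.4918 -0.0585  0.0479] [ 0.491  -0.0596  0.046 ]
[ 0.56450879 -0.08988076  0.05120915] [0.56599172 0.04558881 0.04621521] 0.0809574492683252 0.13556969756712947 0.14584333832800936
[ 0.60423009 -0.09150005  0.05120915]
[ 0.52359288 -0.08931344  0.05120915]
[[-0.932  0.362 -0.001]
 [ 0.362  0.932 -0.002]
 [ 0.    -0.002 -1.   ]] {'fx': 285.9564724673419, 'fy': 285.9564724673419, 'cx': 256.6936395330041, 'cy': 187.93284053515004, 'hand_eye': array([[-5.23934556e-04, -9.59248707e-01, -2.82562636e-01,
         7.19465555e-02],
       [ 9.99999437e-01, -7.63275935e-04,  7.36959404e-04,
        -8.53022902e-04],
       [-9.22600616e-04, -2.82562091e-01,  9.59248567e-01,
        -1.42019728e-01],
       [ 0.00000000e+00,  0.00000000e+00,  0.00000000e+00,
         1.00000000e+00]])}
```

>>> hand_motion(offsets={"motion": [[-0.554,-0.493,0,1.219,0.085],[-0.554,-0.493,0,1.219,0.085],[-0.554,-0.493,0,1.219,0.085],[-0.554,-0.493,0,1.219,0.085],[-0.554,-0.493,0,1.219,0.085],[-0.554,-0.493,0,1.219,0.085],[-0.554,-0.493,0,1.219,0.085],[-0.554,-0.493,0,1.219,0.085]]})

```text
t: 1.1
tcp_pos: [0.4546, 0.1355, 0.2312]
eef_rot: [-2.243, -2.199, -0.0]
ft_force: [1.2, -0.0, 0.2]
opening: 0.0845
gripper_force: 0.0
```

```bash
cat >> h.py <<'E'
def go(target,head=-0.018):
    s=manip.get_state();R=cv2.Rodrigues(np.asarray(s['eef_rot']))[0]
    h=np.arctan2(R[1,1],R[0,1]);print('t',s['t'],'tcp',s['tcp_pos'].round(4),'F',s['ft_force'].round(2),'tool d',(R.T@(np.array(target)-s['tcp_pos'])).round(4),'turn',round(h-head,4),'q',s['q'].round(2))
E
python3 -c "
from h import *
go([.564,-.077,.18])"
```

```text
t 1.1 tcp [0.4546 0.1355 0.2312] F [ 1.2  -0.05  0.19] tool d [-0.2103  0.1135  0.0512] turn -0.0017 q [0.05 0.33 1.8  0.   1.02 0.07]
```

>>> hand_motion(offsets={"motion": [[-0.21,0.1135,0.051,0,0.09],[-0.21,0.1135,0.051,0,0.09],[-0.21,0.1135,0.051,0,0.09],[-0.21,0.1135,0.051,0,0.09],[-0.21,0.1135,0.051,0,0.09],[-0.21,0.1135,0.051,0,0.09]]})

```text
t: 1.85
tcp_pos: [0.5626, -0.0743, 0.1797]
eef_rot: [-2.242, -2.198, 0.001]
ft_force: [-0.6, 1.1, 0.9]
opening: 0.0856
gripper_force: 0.0
```

```bash
python3 -c "
from h import *
go([.564,-.077,.18]);cv2.imwrite('pics/w1.png',manip.capture('wrist')[:,:,::-1]);go([.564,-.077,.18])"
```

```text
t 1.85 tcp [ 0.5626 -0.0743  0.1797] F [-0.58  1.09  0.91] tool d [-0.0026  0.0014 -0.0003] turn -0.0017 q [-0.33  0.52  1.63  0.    1.   -0.31]
t 1.9 tcp [ 0.5625 -0.0737  0.18  ] F [ 0.11 -0.04 -0.16] tool d [-0.0033  0.0015  0.    ] turn -0.0005 q [-0.33  0.52  1.63  0.    1.   -0.31]
```

View pics/w1.png

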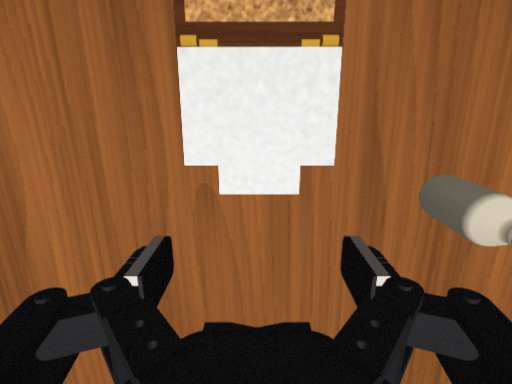

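The wrist view shows the tab at cols 219–300, rows 165–194. The finger tips are at cols 172 and 342, so they are centred at about 257 and the tab at about 259.5.

```bash
cat >> h.py <<'E'
def wr(uv,z,pos,rot):
    p=manip.camera_params('wrist');R=cv2.Rodrigues(np.asarray(rot))[0];H=np.asarray(p['hand_eye'])
    d=R@H[:3,:3]@np.array([(uv[0]-p['cx'])/p['fx'],(uv[1]-p['cy'])/p['fy'],1]);c=R@H[:3,3]+pos
    return c+d*(z-c[2])/d[2]
E
python3 - <<'E'
from h import *
im=cv2.imread('pics/w1.png').astype(float).min(2)
def edge(v,up): # subpixel crossing of half level
    lo,hi=v.min(),v.max();k=(v-(lo+hi)/2);i=np.where((k[:-1]<0)&(k[1:]>=0) if up else (k[:-1]>=0)&(k[1:]<0))[0][0];return i+k[i]/(k[i]-k[i+1])
L=[200+edge(im[r,200:240],1) for r in range(170,190)];Rr=[285+edge(im[r,285:320],0) for r in range(170,190)]
B=[(c,180+edge(im[180:210,c],0)) for c in range(225,297)]
T=[(c,35+edge(im[35:60,c],1)) for c in range(225,297)]
l=np.mean(L),r=np.mean(Rr)
E
python3 - <<'E'
from h import *
im=cv2.imread('pics/w1.png').astype(float).min(2)
def edge(v,up):
    k=v-(v.min()+v.max())/2;s=(k[:-1]<0)&(k[1:]>=0) if up else (k[:-1]>=0)&(k[1:]<0)
    i=np.where(s)[0][0];return i+k[i]/(k[i]-k[i+1])
s=manip.get_state();W=lambda u,v,z=.051:wr((u,v),z,s['tcp_pos'],s['eef_rot'])
rs=range(170,190)
L=np.array([W(200+edge(im[r,200:240],1),r) for r in rs]);R=np.array([W(285+edge(im[r,285:320],0),r) for r in rs])
B=np.array([W(c,180+edge(im[180:210,c],0)) for c in range(225,297)])
T=np.array([W(c,35+edge(im[35:60,c],1),.046) for c in range(225,297)])
print('L',L.mean(0),'R',R.mean(0),'w',R.mean(0)[0]-L.mean(0)[0])
for A in(B,T): print(A.mean(0),np.polyfit(A[:,0],A[:,1],1)[0])
print(np.polyfit(L[:,1],L[:,0],1)[0],np.polyfit(R[:,1],R[:,0],1)[0])
E
```

```text
L [ 0.52441574 -0.07276613  0.051     ] R [ 0.60370784 -0.07423517  0.051     ] w 0.0792921025308253
[ 0.56544351 -0.08835644  0.051     ] -0.017744884250448907
[0.5675541  0.04609857 0.046     ] -0.01898694275239933
0.027918746095967725 0.03286243743072861  File "<stdin>", line 8
    l=np.mean(L),r=np.mean(Rr)
    ^^^^^^^^^^^^
SyntaxError: invalid syntax. Maybe you meant '==' or ':=' instead of '='?
```

>>> hand_motion(offsets={"motion": [[-0.002,0.001,0.06,0,0.09],[-0.002,0.001,0.12,0,0.09],[-0.002,0.001,0.125,0,0.09],[-0.002,0.001,0.125,0,0.09]]})

```text
t: 2.4
tcp_pos: [0.5651, -0.076, 0.0566]
eef_rot: [2.24, 2.201, 0.001]
ft_force: [0.4, -0.6, 0.7]
opening: 0.0859
gripper_force: 0.0
```

```bash
python3 -c "
from h import *
go([.564,-.076,.026])"
```

```text
t 2.4 tcp [ 0.5651 -0.076   0.0566] F [ 0.39 -0.58  0.72] tool d [-0.0001 -0.0012  0.0306] turn 0.0005 q [-0.33  0.71  1.7   0.    0.73 -0.31]
```

>>> hand_motion(offsets={"motion": [[0,-0.001,0.006,0,0.09],[0,-0.001,0.012,0,0.09],[0,-0.001,0.018,0,0.09],[0,-0.001,0.018,0,0.09]]})

```text
t: 2.9
tcp_pos: [0.5633, -0.0768, 0.0371]
eef_rot: [-2.242, -2.2, 0.0]
ft_force: [0.2, 0.9, -0.3]
opening: 0.0855
gripper_force: 0.0
```

```bash
python3 -c "
from h import *
go([.564,-.076,.026]);cv2.imwrite('pics/w2.png',manip.capture('wrist')[:,:,::-1])"
```

```text
t 2.9 tcp [ 0.5633 -0.0768  0.0371] F [ 0.23  0.86 -0.34] tool d [0.0008 0.0006 0.0111] turn -0.0011 q [-0.33  0.74  1.71  0.    0.69 -0.31]
```

View pics/w2.png

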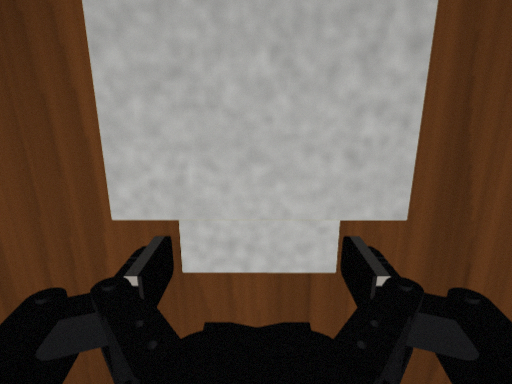

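The tips sit on either side of the tab. The tab spans cols 180–340, the tips are at 173 and 342, and the tab is about 1 mm towards +y of the tool. I'll shift, descend and close.

>>> hand_motion(offsets={"motion": [[0.001,0.001,0,0,0.09],[0.001,0.001,0.006,0,0.09],[0.001,0.001,0.012,0,0.09],[0.001,0.001,0.012,0,0.09]]})

```text
t: 3.45
tcp_pos: [0.564, -0.0756, 0.0245]
eef_rot: [-2.241, -2.199, 0.001]
ft_force: [-0.8, 0.5, 0.3]
opening: 0.0854
gripper_force: 0.0
```

```bash
python3 -c "
from h import *
go([.564,-.076,.026])"
```

```text
t 3.45 tcp [ 0.564  -0.0756  0.0245] F [-0.79  0.52  0.34] tool d [-0.0004 -0.     -0.0015] turn -0.001 q [-0.33  0.76  1.71 -0.    0.67 -0.31]
```

>>> hand_motion(offsets={"motion": [[0,0,0,0,0.076],[0,0,0,0,0.076],[0,0,0,0,0.076]]})

```text
t: 3.82
tcp_pos: [0.5644, -0.0757, 0.0253]
eef_rot: [-2.242, -2.2, 0.0]
ft_force: [-0.1, 0.2, -1.5]
opening: 0.0782
gripper_force: 72.0
```

```bash
python3 -c "
from h import *
go([.564,-.076,.026])"
```

```text
t 3.825 tcp [ 0.5644 -0.0757  0.0253] F [-0.1   0.19 -1.52] tool d [-0.0003 -0.0004 -0.0007] turn -0.001 q [-0.33  0.76  1.71  0.    0.67 -0.31]
```

The pads stopped on the tab at 78 mm. Now I'll swing it along the arc about the hinge, using r = 126 mm.

>>> hand_motion(offsets={"motion": [[0.0007,0,-0.009,0,0.076],[0.002,0,-0.0175,0,0.076],[0.004,0,-0.026,0,0.076],[0.006,0,-0.0345,0,0.076],[0.0095,0,-0.043,0,0.076],[0.013,0,-0.051,0,0.076],[0.017,0,-0.0585,0,0.076],[0.022,0,-0.066,0,0.076]]})

```text
t: 4.82
tcp_pos: [0.5653, -0.0546, 0.092]
eef_rot: [2.24, 2.2, -0.002]
ft_force: [-0.0, -3.4, -8.6]
opening: 0.078
gripper_force: 84.4
```

```bash
python3 -c "
from h import *
go([.564,-.076,.026]);cv2.imwrite('pics/s2.png',np.hstack([cv2.resize(manip.capture('scene')[100:300,130:380,::-1],None,fx=1.6,fy=1.6),cv2.resize(manip.capture('top')[100:300,150:400,::-1],None,fx=1.6,fy=1.6)]))"
```

```text
t 4.825 tcp [ 0.5653 -0.0546  0.092 ] F [-0.02 -3.41 -8.65] tool d [-0.0213 -0.0009  0.066 ] turn 0.0001 q [-0.29  0.65  1.69 -0.    0.8  -0.27]
```

View pics/s2.png

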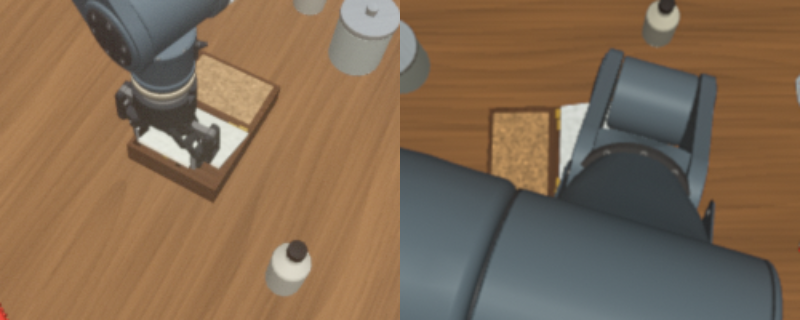

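The leaf is rising: in the scene crop the tray is now showing underneath it. The tool force is about 9 N because the 84 N grip resists the tab turning. I'll release, back out and push the tab edge with shut fingers instead.

>>> hand_motion(offsets={"motion": [[0,0,0.003,0,0.09],[0,0,0.003,0,0.09],[-0.02,0,0.003,0,0.09],[-0.045,0,0.0,0,0.09],[-0.045,0,0,0,0],[-0.045,0,0,0,0],[-0.045,0,0,0,0],[-0.045,0,0,0,0]]})

```text
t: 5.92
tcp_pos: [0.564, -0.0981, 0.0912]
eef_rot: [-2.241, -2.201, 0.0]
ft_force: [-0.5, 0.1, 0.6]
opening: 0.0121
gripper_force: 0.0
```

```bash
python3 -c "
from h import *
go([.564,-.1,.1]);cv2.imwrite('pics/w3.png',manip.capture('wrist')[:,:,::-1])"
```

```text
t 5.925 tcp [ 0.564  -0.0981  0.0912] F [-0.45  0.06  0.64] tool d [-0.0019  0.     -0.0088] turn -0.0002 q [-0.37  0.65  1.68  0.    0.81 -0.35]
```

View pics/w3.png

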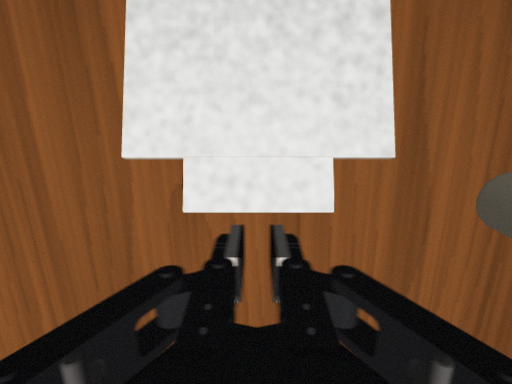

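The wrist view shows the tab edge at row 212, cols 183–333. By its width that puts the edge at about y=-0.0815, z=0.09, so the leaf is standing at about 0.35 rad. I'll lower the shut fingers below the edge, then push in and up.

>>> hand_motion(offsets={"motion": [[0,0,0.022,0,0],[0,0,0.024,0,0],[0.005,0,0.024,0,0],[0.009,0,0.014,0,0],[0.014,0,0.003,0,0],[0.02,0,-0.008,0,0],[0.026,0,-0.019,0,0]]})

```text
t: 6.85
tcp_pos: [0.5648, -0.0723, 0.1116]
eef_rot: [2.242, 2.2, 0.001]
ft_force: [-0.1, -1.6, -1.2]
opening: -0.0002
gripper_force: 0.6
```

```bash
python3 -c "
from h import *
go([.564,-.1,.1]);cv2.imwrite('pics/w4.png',manip.capture('wrist')[:,:,::-1])"
```

```text
t 6.85 tcp [ 0.5648 -0.0723  0.1116] F [-0.13 -1.63 -1.15] tool d [-0.0277 -0.0003  0.0116] turn -0.0008 q [-0.32  0.62  1.68 -0.    0.84 -0.3 ]
```

View pics/w4.png

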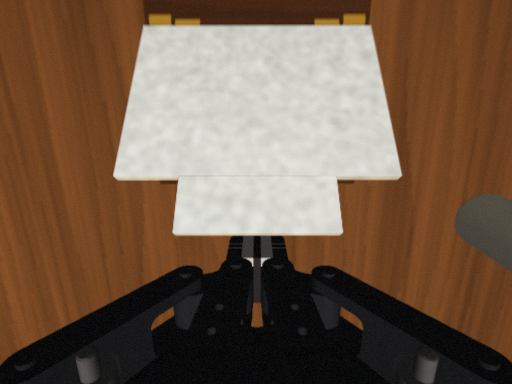

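The edge is now on the fingertip (row 234, width 167 px), which puts the leaf at about 0.66 rad. The force is only 2 N and the hinge has not moved. I'll carry on to upright.

>>> hand_motion(offsets={"motion": [[0.007,0,-0.01,0,0],[0.016,0,-0.02,0,0],[0.0255,0,-0.029,0,0],[0.036,0,-0.037,0,0],[0.047,0,-0.044,0,0],[0.06,0,-0.05,0,0],[0.073,0,-0.055,0,0],[0.087,0,-0.058,0,0]]})

```text
t: 7.9
tcp_pos: [0.5663, 0.0151, 0.1687]
eef_rot: [2.242, 2.2, -0.0]
ft_force: [0.5, -0.1, -0.2]
opening: -0.0001
gripper_force: 0.6
```

```bash
python3 -c "
from h import *
go([.564,-.1,.1])"
```

```text
t 7.9 tcp [0.5663 0.0151 0.1687] F [ 0.5  -0.08 -0.22] tool d [-1.151e-01 -1.000e-04  6.870e-02] turn -0.0009 q [-0.17  0.53  1.64 -0.    0.97 -0.15]
```

>>> hand_motion(offsets={"motion": [[0.01,0,0.002,0,0],[0.021,0,0.005,0,0],[0.032,0,0.006,0,0],[0.0425,0,0.007,0,0],[0.054,0,0.0095,0,0],[0.066,0,0.013,0,0],[0.077,0,0.018,0,0],[0.087,0,0.024,0,0]]})

```text
t: 8.9
tcp_pos: [0.568, 0.1021, 0.144]
eef_rot: [-2.242, -2.2, -0.0]
ft_force: [-0.2, -0.6, 0.8]
opening: 0.0001
gripper_force: 0.5
```

```bash
python3 -c "
from h import *
go([.564,.1488,.0914]);cv2.imwrite('pics/w5.png',np.hstack([cv2.resize(manip.capture('wrist')[:,:,::-1],(400,300)),cv2.resize(manip.capture('scene')[60:260,150:400,::-1],(400,300))]))"
```

```text
t 8.9 tcp [0.568  0.1021 0.144 ] F [-0.2  -0.64  0.82] tool d [ 0.0466 -0.0049  0.0526] turn -0.0009 q [-0.02  0.58  1.64  0.    0.93  0.  ]
```

View pics/w5.png

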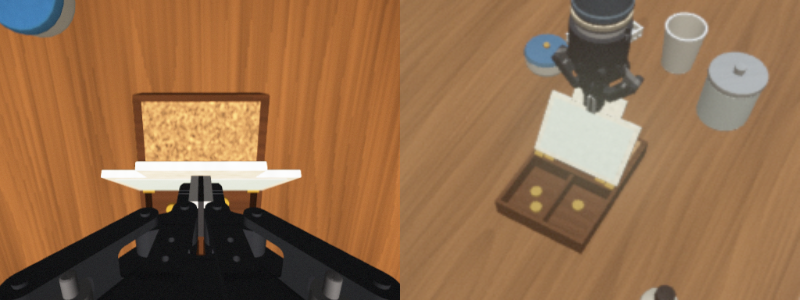

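The leaf is past upright and leaning over the rest, with the mirror side against the fingertip. The organiser and the neighbours have not moved. Now I'll push it on and down.

>>> hand_motion(offsets={"motion": [[0.01,0,0.006,0,0],[0.019,0,0.014,0,0],[0.0275,0,0.022,0,0],[0.035,0,0.032,0,0],[0.041,0,0.042,0,0],[0.047,0,0.0525,0,0],[0.051,0,0.064,0,0],[0.054,0,0.075,0,0]]})

```text
t: 10.0
tcp_pos: [0.5689, 0.1555, 0.0684]
eef_rot: [-2.242, -2.2, 0.0]
ft_force: [0.2, 1.0, 0.2]
opening: 0.0002
gripper_force: 0.3
```

```bash
python3 -c "
from h import *
go([.564,.156,.046])"
```

```text
t 10.0 tcp [0.5689 0.1555 0.0684] F [0.17 0.99 0.23] tool d [ 0.0004 -0.0049  0.0224] turn -0.0011 q [0.08 0.71 1.65 0.   0.79 0.1 ]
```

>>> hand_motion(offsets={"motion": [[-0.005,0,0.008,0,0],[-0.012,0,0.015,0,0],[-0.015,0,0.02,0,0],[-0.015,0,0.023,0,0],[-0.015,0,0.023,0,0]]})

```text
t: 10.62
tcp_pos: [0.5688, 0.14, 0.0463]
eef_rot: [2.243, 2.2, 0.0]
ft_force: [-0.7, 0.1, 0.3]
opening: 0.0002
gripper_force: 0.0
```

```bash
python3 -c "
from h import *
go([.564,.14,.046])"
```

```text
t 10.625 tcp [0.5688 0.14   0.0463] F [-0.67  0.14  0.27] tool d [-0.0001 -0.0048  0.0003] turn -0.0014 q [ 0.05  0.74  1.66 -0.    0.74  0.07]
```

>>> hand_motion(offsets={"motion": [[0,0,0.0015,0,0],[0,0,0.003,0,0],[0,0,0.003,0,0]]})

```text
t: 11.0
tcp_pos: [0.569, 0.1401, 0.0459]
eef_rot: [2.241, 2.2, 0.001]
ft_force: [-3.9, -0.7, 15.1]
opening: 0.0
gripper_force: 7.7
```

>>> hand_motion(offsets={"motion": [[0,0,0.001,0,0],[0,0,0.001,0,0]]})

```text
t: 11.25
tcp_pos: [0.569, 0.1402, 0.0458]
eef_rot: [2.24, 2.2, 0.001]
ft_force: [-6.2, -2.6, 21.2]
opening: -0.0
gripper_force: 10.5
```

Pressed at 21 N and stopped at z=0.046, which matches a flat leaf. I'll lift off and check.

>>> hand_motion(offsets={"motion": [[0,0,-0.01,0,0],[0,0,-0.06,0,0],[-0.05,0,-0.12,0,0],[-0.11,0,-0.16,0,0],[-0.17,0,-0.16,0,0],[-0.23,0,-0.16,0,0],[-0.27,0,-0.16,0,0],[-0.27,0,-0.16,0,0]]})

```text
t: 12.25
tcp_pos: [0.564, -0.134, 0.2025]
eef_rot: [2.247, 2.192, 0.0]
ft_force: [0.5, 0.5, 0.0]
opening: -0.0001
gripper_force: 0.0
```

```bash
python3 -c "
from h import *
go([.564,.14,.046]);cv2.imwrite('pics/e.png',np.hstack([cv2.resize(manip.capture('top')[100:300,100:350,::-1],(400,320)),cv2.resize(manip.capture('scene')[60:260,150:400,::-1],(400,320))]));cv2.imwrite('pics/te.png',manip.capture('top')[:,:,::-1])"
```

```text
t 12.25 tcp [ 0.564  -0.134   0.2025] F [0.47 0.52 0.02] tool d [ 0.2741 -0.007   0.1561] turn -0.0067 q [-0.43  0.5   1.58 -0.    1.06 -0.4 ]
```

View pics/e.png

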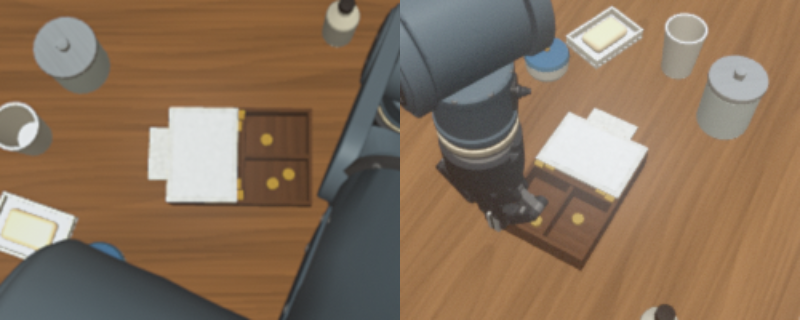

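The leaf lies flat on the rest with the tab out to the left, and the organiser's outline is still at cols 207–295. Nothing else has moved, so I'm handing in.

```bash
python3 -c "
from workcell import manip
print(manip.job_done())"
```

```text
the job is handed in; nothing more can be done
None
```

The leaf is turned over its spine and pressed flat on the rest, and I handed the job in at about 12 s; in the last pictures nothing else looked moved. One departure from the task: I started the lift by gripping the tab's sides, because the tool only points straight down, then pushed it the rest of the way with a fingertip.

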